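Shunt the tube weld coupon into the datum corner

ROBOT

A 7-joint arm with a two-finger parallel gripper is mounted at the origin on the work surface. World frame = base frame: x ahead of the robot, y to its left, z up, the work surface at z = 0. Lengths are in m, angles in rad, forces in N, time in s.
With the tool pointing down it reaches from about 0.4 to 0.85 m from the base axis. Payload 10.4 kg.
Tool frame: the origin (TCP) lies midway between the tips of the shut fingers; the grasp point (between the pads) lies 19 mm behind it; x points along the fingers, z is the direction in which the jaws open and shut, and the axes are right-handed (so a half turn about x gives the same grasp; the last joint's range is limited). The gripper opens to 87 mm and grips with 3 to 60 N. Pads are 19 mm wide; open, the fingers measure 117 mm over their backs; the gripper's body (75 mm by 190 mm) begins 51 mm behind the grasp point.
Start: joints at [-1.18, 0.332, -0.065, 1.46, 0.022, 1.35, -0.088], TCP at [0.251, 0.572, 0.223] pointing down, gripper open.
Joint ranges: [-2.6, 2.6], [-0.5, 2.12], [-1.47, 1.34], [0.16, 2.42], [-1.27, 4.41], [0.06, 2.06], [-2.6, 2.6]. Speed limits (rad/s): [2.22, 2.22, 2.79, 2.79, 3.14, 3.14, 3.14].

INTERFACE

Orientations are given as a unit quaternion [x, y, z, w].
In Python, from bench import read_state, camera, camera_params, close_job gives the robot as it stands.
- The arm moves only by the tool arm_command, never from a script. Its argument "targets" is a list of rows, each a list of 7 numbers: the closure in counts, from 0 (fully open) to 255 (shut), then the shift along the tool's x, y, z in mm, then the turn, a rotation vector about the tool's x, y, z in rad. A call has 1 to 10 rows; each row is the pose to reach, as a shift and turn from the pose commanded when the call began, along the tool's axes at that moment; what a row does not reach only later rows make up. A row lasts 1/10 s, in which the tool goes at most 50 mm and 8.59 degrees, less where a joint would pass 70% of its speed; a pose out of reach is approached as far as the arm can. A call with a gripper value outside its range is refused whole. The fingers move at their own pace and stop on an object; "newtons" is the grip in N (left out, the last holds). Time passes only in rows, so rows that repeat a pose let the fingers close. It gives the time, the measured TCP pose, the force and the opening at its end, in the units of the state.
- read_state(): the state, without advancing time (a new reading comes with each control period).
- camera(name): name is "scene" or "top"; returns the picture (480x640x3 uint8, red, green, blue); there is no depth.
- camera_params(name): a dict with "intrinsics" (3x3 intrinsics, pixels), "xyz" and "orientation" of the camera in the world. Camera axes: x right, y down, z forward; pixel columns grow to the right and rows downward; lengths in m; the calibration is good to about 2 mm. A picture is of the moment at which its call begins. camera_params takes no time and is no camera call.
- close_job(): hands the job in, once; it reports no verdict.
The state is a dict: "time": time; "joint_positions": joint angles; "joint_vel": joint speeds; "joint_torque": joint torques, N m; "ee_pos": TCP position; "eef_rot": TCP orientation; "ft_force": force on the tool from outside, world axes, zero at the start; "torque": the same for the moment, N m; "width": finger opening in m.
Only numpy, scipy, OpenCV 4.12 (cv2) and the standard library are available. Lean on these libraries where they do the work, as an engineer would, in place of code of your own. Each camera call takes 0.05 s, during which the arm holds its last target.

TASK

In the low steel tray on the welding bench, shift the three weld coupons about by way of the empty place until the one with the round tube stub sits in the datum corner, where the two broad bright walls meet, pushed right up against both of those walls so that no gap is left. Slide the coupons along the tray's floor without lifting them, leave all three flat in the tray, and push gently: the tray is loose and must not shift by more than 4 mm, and leave everything else on the bench where it is.

Things in the scene. Friction and masses are not known exactly. Their poses are not given: they have to be found in the camera images.
- tray: Low square steel tray, loose, about 2.3 kg: a level push of some 15 to 28 N makes it creep. Origin: on the bench under the middle of its inner floor; x, y along its walls. Floor 6 mm above the bench, 148 x 148 mm inside (-74 to 74 mm): two by two places for 70 mm coupons, 8 mm play in all. Wall tops 16 mm above the bench, coupon plate tops 18 mm. Walls at -x, -y thin (8 mm, grey).
- tray_datum (a point): The datum corner: where the inner faces of the two broad bright walls (26 mm wide, with screw heads, at the tray's +x and +y) meet its floor: (74, 74) mm in the tray's x, y, 6 mm above the bench. The square coupon stands here at the start, about 2 mm off the walls.
- tray_gap (a point): Middle of the place that is empty at the start, opposite the datum corner: (-37, -37) mm in the tray's x, y, on its floor. The round and flat coupons start in the other two places, (37, -37) and (-37, 37) mm, either way round.
- round_coupon: Weld coupon: an upright round tube stub, 26 mm in diameter and 40 mm tall, welded in the middle on a bare steel base plate 70 x 70 x 12 mm, 0.45 kg in all (the mass varies). The whole is 52 mm tall. A level push of 2 to 4 N slides it. Origin: centre of the plate's underside; z up, x and y along the plate's edges, parallel to the tray's x and y at the start. Pushed against both datum walls its origin lies at (39, 39) mm in the tray's frame.
- flat_coupon: Weld coupon: an upright flat bar, 10 mm thick along the coupon's x, 44 mm long along its y, 40 mm tall, welded in the middle on a bare steel base plate 70 x 70 x 12 mm, 0.45 kg in all (the mass varies). The whole is 52 mm tall. A level push of 2 to 4 N slides it. Origin: centre of the plate's underside; z up, x and y along the plate's edges, parallel to the tray's x and y at the start.
- square_coupon: Weld coupon: an upright square tube stub, 24 x 24 mm and 40 mm tall, welded in the middle on a bare steel base plate 70 x 70 x 12 mm, 0.45 kg in all (the mass varies). The whole is 52 mm tall. A level push of 2 to 4 N slides it. Origin: centre of the plate's underside; z up, x and y along the plate's edges, parallel to the tray's x and y at the start.
- angle_offcut: Bystander: offcut of steel angle, 40 x 110 mm, 40 mm tall, lying beyond the tray; origin under its middle.
- pipe_offcut: Bystander: short length of pipe on end, 60 mm in diameter, 55 mm tall, beside the tray; origin under its middle.
- spare_plate: Bystander: bare plate 70 x 70 x 12 mm with no stub, on the bench beside the tray; origin under its middle.
- wire_brush: Bystander: brush lying on the bench; origin under it.
- hammer: Bystander: hammer lying on the bench; origin under it.
- spray_can: Bystander: plain metal can, 54 mm in diameter, 150 mm tall; origin under its middle.
- magnet_square: Bystander: flat grey welding magnet, 80 x 80 x 18 mm; origin under its middle.
Things that resemble listed ones, but are neither listed nor needed, are in the scene too. What is shaped like the round_coupon but green is not meant.

How it is judged:
By the outcome, as a careful person would: the job done as asked, in the order asked, and still so for the second after the job is handed in, with the robot touching nothing.
It also fails if it takes over 72 s, if anything falls off the work surface, if the arm or the gripper's body presses on something with over 40 N, if the wrist force passes 120 N, or if a joint passes its speed limit or range.

## Working session

There is one attempt and no reset: what is moved stays moved. The work goes in short steps, Python scripts to look and compute and a tool call to move; the robot and the scene stay as the last step left them, time stands still between calls to the robot, and variables do not carry over. Pictures are saved under pics/ and viewed, and the job is handed in when it is done.

Besides the shell and the picture viewer there is one more tool, called after "Request:" in YAML: its name, and indented under it one key for each argument. arm_command: Moves the arm, as the interface text tells. Its arguments: {"type":"object","properties":{"targets":{"type":"array"},"newtons":{"type":"number"}},"required":["targets"]}

```bash
mkdir -p pics; ls
python3 - <<'E'
from bench import *
import cv2,json
for n in("scene","top"):
    im=camera(n); cv2.imwrite(f"pics/{n}0.png",im[:,:,::-1]); p=camera_params(n); print(n,p)
print(read_state())
E
```

```text
pics
scene {'intrinsics': array([[586.8582552 ,   0.        , 311.25383467],
       [  0.        , 586.8582552 , 239.77342504],
       [  0.        ,   0.        ,   1.        ]]), 'xyz': array([1.61368878, 0.28652264, 1.22074255]), 'orientation': array([ 0.56011273,  0.7429735 , -0.29137215, -0.22218544])}
top {'intrinsics': array([[507.4652786 ,   0.        , 311.77680593],
       [  0.        , 507.4652786 , 246.23350899],
       [  0.        ,   0.        ,   1.        ]]), 'xyz': array([0.36961108, 0.00566743, 1.45269846]), 'orientation': array([-0.70149495,  0.70928369, -0.05047695,  0.04768179])}
{'time': 0.1, 'joint_positions': array([-1.17956025,  0.33280209, -0.064707  ,  1.46088258,  0.02163745,
        1.34991792, -0.08849473]), 'joint_vel': array([-0.00136435, -0.00095078, -0.00060182, -0.00280524,  0.00059312,
        0.00032467, -0.00109406]), 'joint_torque': array([ 3.00155756e-03, -6.24549079e+01,  2.54518393e-02, -3.90714633e+01,
       -6.12595933e-02,  3.66133754e-02,  5.54770293e-05]), 'ee_pos': array([0.25119372, 0.57190169, 0.2218256 ]), 'eef_rot': array([-0.38690523,  0.59241816,  0.38634228,  0.59167957]), 'ft_force': array([-0.40056587,  0.17754074, -0.54719861]), 'torque': array([-0.00190454,  0.01770476,  0.02378122]), 'width': 0.08729213973754024}
```

View pics/scene0.png

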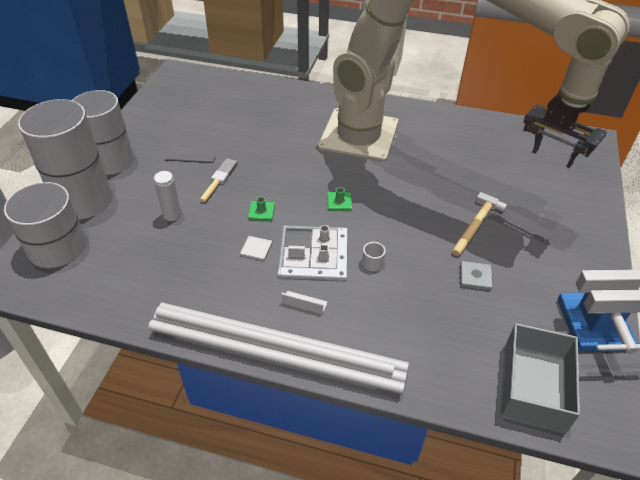

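View pics/top0.png

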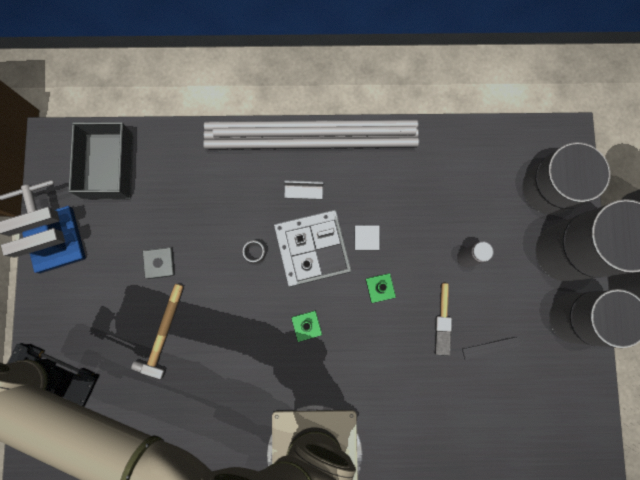

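Run:
```python
import cv2,numpy as np
a=cv2.imread("pics/top0.png")[195:300,260:365]; b=cv2.imread("pics/scene0.png")[215:290,265:365]
cv2.imwrite("pics/c0.png",np.hstack([cv2.resize(a,(420,420),interpolation=2),cv2.resize(b,(380,420*1),interpolation=2)]))
```

```text
(no output)
```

View pics/c0.png

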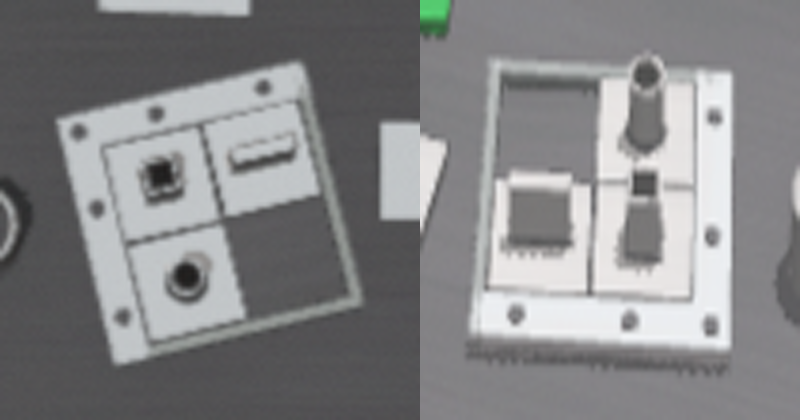

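The top view shows the tray at (312,248). The square coupon is at (300,239) in the datum corner, where the two screw-headed walls meet at upper left. The flat bar is at (325,234), the round tube at (306,265), and the empty place is at (331,261).

Two other things look like round_coupon: the green ones at (306,326) and (381,288). They sit outside the tray and are green, so they aren't meant. The bare steel one in the tray at (306,265) is the right one, and the crop shows its round rim in both views.

Next I'll measure.

```bash
cat > h.py <<'E'
import numpy as np,cv2
from scipy.spatial.transform import Rotation as R
from bench import *
def ray(n,uv):
    p=camera_params(n);K=p["intrinsics"];r=R.from_quat(p["orientation"])
    uv=np.atleast_2d(uv).astype(float)
    d=np.c_[uv,np.ones(len(uv))]@np.linalg.inv(K).T
    return p["xyz"],r.apply(d)
def onz(n,uv,z):
    o,d=ray(n,uv); return o+d*((z-o[2])/d[:,2])[:,None]
def proj(n,P):
    p=camera_params(n);r=R.from_quat(p["orientation"]).inv()
    q=r.apply(np.atleast_2d(P)-p["xyz"])@p["intrinsics"].T
    return q[:,:2]/q[:,2:]
E
python3 - <<'E'
from h import *
im=cv2.imread("pics/top0.png",0); sc=cv2.imread("pics/scene0.png",0)
S=4
def tray(im,box,n,z):
    x0,y0,x1,y1=box
    c=cv2.resize(im[y0:y1,x0:x1],None,fx=S,fy=S,interpolation=2)
    for th in (100,120,140):
        m=(c>th).astype(np.uint8)
        cs,_=cv2.findContours(m,cv2.RETR_EXTERNAL,cv2.CHAIN_APPROX_NONE)
        k=max(cs,key=cv2.contourArea)
        h=cv2.convexHull(k)[:,0]
        px=(h+.5)/S-.5+[x0,y0]
        W=onz(n,px,z)[:,:2]
        r=cv2.minAreaRect((W*1000).astype(np.float32)); print(n,th,r)
tray(im,(262,197,355,295),"top",.016)
tray(sc,(270,218,356,285),"scene",.016)
E
```

```text
top 100 ((567.493408203125, -1.2862625122070312), (186.3123321533203, 186.22845458984375), 12.969747543334961)
top 120 ((567.3104858398438, -1.4103775024414062), (184.06350708007812, 184.2705078125), 13.100725173950195)
top 140 ((567.1428833007812, -1.3459320068359375), (182.5861358642578, 182.15841674804688), 13.023123741149902)
scene 100 ((565.5527954101562, -2.5854034423828125), (247.97787475585938, 248.6983642578125), 16.063432693481445)
scene 120 ((565.5400390625, -2.541168212890625), (247.97787475585938, 248.6062469482422), 16.063432693481445)
scene 140 ((563.2864379882812, -1.9005584716796875), (198.17056274414062, 187.5523223876953), 13.04923152923584)
```

```bash
cat >> h.py <<'E'
def w(T,x,y,z):
    a=np.radians(T[2]);return np.array([T[0]+(x*np.cos(a)-y*np.sin(a))/1000,T[1]+(x*np.sin(a)+y*np.cos(a))/1000,z/1000])
def tray_xy(T,P):
    a=np.radians(T[2]);d=(np.asarray(P)[...,:2]-T[:2])*1000
    return np.stack([d[...,0]*np.cos(a)+d[...,1]*np.sin(a),-d[...,0]*np.sin(a)+d[...,1]*np.cos(a)],-1)
T0=np.array([.5604,-.0121,13.0])
def overlay(ims,T,coups,out,z=6):
    o=[]
    for n,(x0,y0) in (("top",(262,197)),("scene",(265,215))):
        c=cv2.resize(ims[n][y0:y0+96,x0:x0+96],None,fx=4,fy=4,interpolation=cv2.INTER_CUBIC)
        def pl(pts,col):
            q=(proj(n,np.array(pts))-[x0,y0]+.5)*4-.5
            cv2.polylines(c,[np.round(q*16).astype(np.int32)],True,col,1,cv2.LINE_AA,4)
        pl([w(T,*p,16) for p in ((-82,-82),(100,-82),(100,100),(-82,100))],(0,0,255))
        pl([w(T,*p,16) for p in ((-74,-74),(74,-74),(74,74),(-74,74))],(0,255,255))
        for k,(x,y) in coups.items():
            pl([w(T,x+i,y+j,18) for i,j in ((-35,-35),(35,-35),(35,35),(-35,35))],(0,255,0))
            if k=="R": pl([w(T,x+13*np.cos(t),y+13*np.sin(t),58) for t in np.linspace(0,6.2,24)],(255,0,255))
            a,b={"S":(12,12),"F":(5,22),"R":(0,0)}[k]
            pl([w(T,x+i,y+j,58) for i,j in ((-a,-b),(a,-b),(a,b),(-a,b))],(255,0,0))
        o.append(c)
    cv2.imwrite(out,np.hstack(o))
E
python3 - <<'E'
from h import *
ims={n:cv2.imread(f"pics/{n}0.png") for n in("top","scene")}
overlay(ims,T0,{"S":(37,37),"F":(37,-37),"R":(-37,37)},"pics/o0.png")
E
```

```text
(no output)
```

View pics/o0.png

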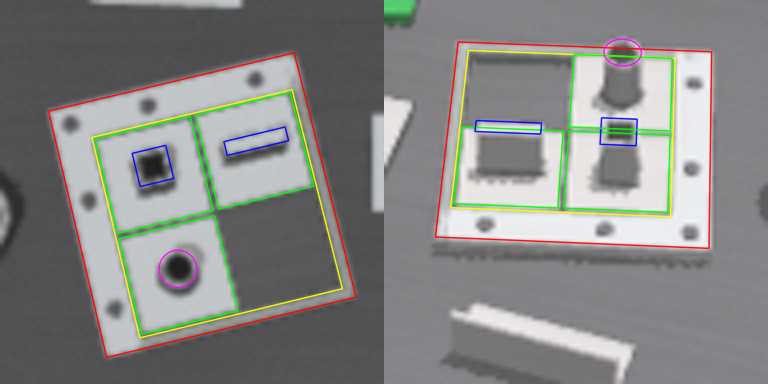

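```bash
cat >> h.py <<'E'
def goal(ang):  # tool down, jaw axis (tool z) at world angle ang deg
    z=np.array([np.cos(np.radians(ang)),np.sin(np.radians(ang)),0]);x=np.array([0,0,-1.])
    return R.from_matrix(np.c_[x,np.cross(z,x),z])
def delta(P,ang,p0=None,q0=None):
    s=read_state();p0=s["ee_pos"] if p0 is None else p0;r0=R.from_quat(s["eef_rot"] if q0 is None else q0)
    print("mm",np.round(r0.inv().apply(np.asarray(P)-p0)*1000,1),"rot",np.round((r0.inv()*goal(ang)).as_rotvec(),3))
E
python3 - <<'E'
from h import *
s=read_state();r=R.from_quat(s["eef_rot"]);print(r.as_matrix().round(3))
for a in (13,193,103,-77): print(a);delta(w(T0,37,-37,150),a)
E
```

```text
[[-0.    -0.916  0.402]
 [-0.001  0.402  0.916]
 [-1.    -0.    -0.001]]
13
mm [  72.4 -569.7 -417.8] rot [ 0.93  -0.001  0.001]
193
mm [  72.4 -569.7 -417.8] rot [-2.211e+00 -1.000e-03 -1.000e-03]
103
mm [  72.4 -569.7 -417.8] rot [-0.641 -0.001 -0.   ]
-77
mm [  72.4 -569.7 -417.8] rot [ 2.501e+00 -0.000e+00  2.000e-03]
```

Request:
arm_command:
  targets:
    - [120,0,-570,-418,0.93,0,0]
    - [120,0,-570,-418,0.93,0,0]
    - [120,0,-570,-418,0.93,0,0]
    - [120,0,-570,-418,0.93,0,0]
    - [120,0,-570,-418,0.93,0,0]
    - [120,0,-570,-418,0.93,0,0]
    - [120,0,-570,-418,0.93,0,0]
    - [120,0,-570,-418,0.93,0,0]
    - [120,0,-570,-418,0.93,0,0]
    - [120,0,-570,-418,0.93,0,0]
  newtons: 5

```text
time: 1.1
ee_pos: [0.5021, 0.1375, 0.2225]
eef_rot: [-0.08, 0.703, 0.08, 0.703]
ft_force: [1.2, 1.0, 1.1]
width: 0.0458
```

Run:
```python
from h import *
s=read_state();print(s["time"],s["ee_pos"],s["width"],s["joint_positions"].round(2))
delta(w(T0,37,-37,150),13)
```

```text
1.1 [0.50206843 0.13745188 0.22251319] 0.045791706003803556 [-0.7   0.09  0.37  1.75 -0.04  1.3  -0.09]
mm [  72.5 -195.9   60.1] rot [ 0.  0. -0.]
```

Request:
arm_command:
  targets:
    - [120,0,-196,60,0,0,0]
    - [120,0,-196,60,0,0,0]
    - [120,0,-196,60,0,0,0]
    - [120,0,-196,60,0,0,0]
    - [120,40,-196,60,0,0,0]
    - [120,72,-196,60,0,0,0]
    - [120,72,-196,60,0,0,0]

```text
time: 1.8
ee_pos: [0.6013, -0.0382, 0.1459]
eef_rot: [-0.08, 0.705, 0.08, 0.7]
ft_force: [-0.7, 0.6, 0.2]
width: 0.046
```

Run:
```python
from h import *
s=read_state();print(s["time"],s["ee_pos"],s["width"],s["ft_force"])
delta(w(T0,37,-37,26),13)
ims={}
for n in("top","scene"):
    ims[n]=camera(n)[:,:,::-1].copy()
x=[cv2.resize(ims["top"][190:310,250:370],(400,400),interpolation=2),cv2.resize(ims["scene"][190:310,260:380],(400,400),interpolation=2)]
cv2.imwrite("pics/a1.png",np.hstack(x))
```

```text
1.8 [ 0.60131935 -0.03817914  0.14589614] 0.04599957035209476 [-0.66804232  0.58759732  0.15072566]
mm [119.9  -2.5   4. ] rot [-0.    -0.008 -0.001]
```

View pics/a1.png

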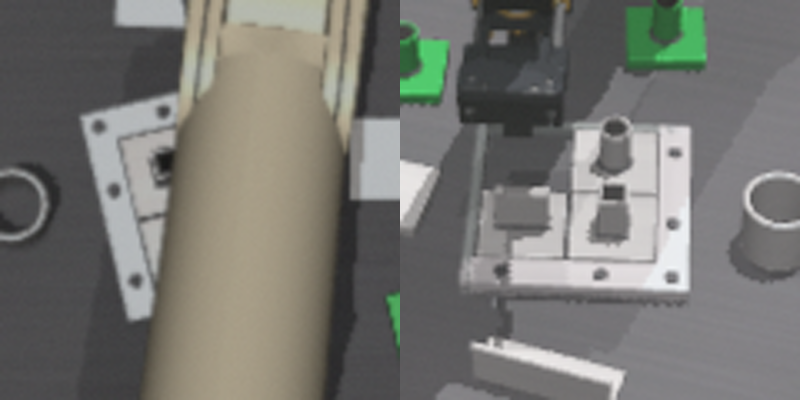

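Request:
arm_command:
  targets:
    - [120,40,-2.5,4,0,-0.008,0]
    - [120,75,-2.5,4,0,-0.008,0]
    - [120,100,-2.5,4,0,-0.008,0]
    - [120,115,-2.5,4,0,-0.008,0]
    - [120,121,-2.5,4,0,-0.008,0]
    - [120,121,-2.5,4,0,-0.008,0]
    - [120,121,-2.5,4,0,-0.008,0]

```text
time: 2.6
ee_pos: [0.6098, -0.0395, 0.0313]
eef_rot: [-0.08, 0.699, 0.08, 0.706]
ft_force: [0.5, 0.2, -0.8]
width: 0.0459
```

Run:
```python
from h import *
s=read_state();print(s["time"],s["ee_pos"],s["width"],s["ft_force"])
delta(w(T0,37,-37,25),13)
im=camera("scene")[:,:,::-1].copy()
cv2.imwrite("pics/a2.png",cv2.resize(im[190:310,260:380],(600,600),interpolation=2))
```

```text
2.6 [ 0.60979745 -0.03950753  0.03125144] 0.04590476870792647 [ 0.50449327  0.15064191 -0.81716698]
mm [ 6.2  0.8 -5. ] rot [0.   0.01 0.  ]
```

View pics/a2.png

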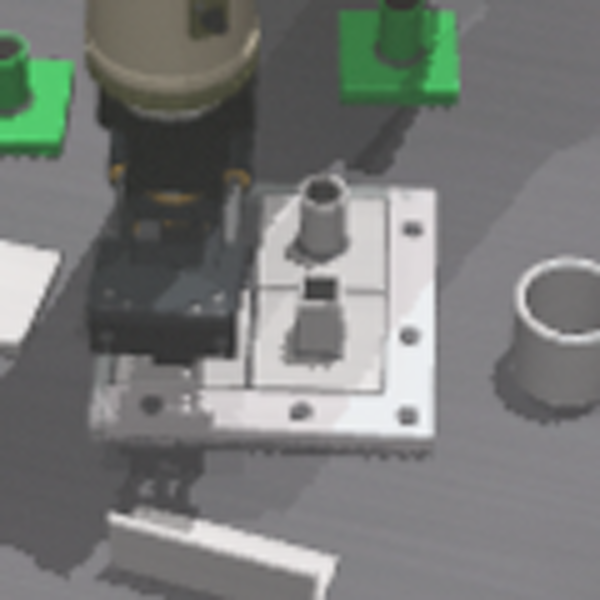

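The scene view shows the fingers straddling the bar, clear of the square stub at (320,310). I'll hold for a moment so it settles.

Request:
arm_command:
  targets:
    - [120,0,0,0,0,0,0]
    - [120,0,0,0,0,0,0]
    - [120,0,0,0,0,0,0]

```text
time: 2.95
ee_pos: [0.6088, -0.0395, 0.0299]
eef_rot: [-0.08, 0.7, 0.08, 0.706]
ft_force: [-0.3, 1.0, 0.3]
width: 0.046
```

Run:
```python
from h import *
s=read_state();print(s["time"],s["ee_pos"],s["width"],s["ft_force"],s["joint_vel"].round(4))
delta(w(T0,37,-37,24),13)
```

```text
2.95 [ 0.60878537 -0.0395407   0.02988816] 0.04604023140579458 [-0.31647264  0.95372711  0.28589418] [ 0.0018  0.0041 -0.0001  0.0011 -0.0003 -0.0003 -0.0009]
mm [ 5.9  0.6 -4. ] rot [ 0.     0.009 -0.   ]
```

Request:
arm_command:
  targets:
    - [120,3,0.5,-4,0,0.009,0]
    - [120,6,0.5,-4,0,0.009,0]
    - [120,6,0.5,-4,0,0.009,0]
    - [255,6,0.5,-4,0,0.009,0]
    - [255,6,0.5,-4,0,0.009,0]
    - [255,6,0.5,-4,0,0.009,0]
    - [255,6,0.5,-4,0,0.009,0]
    - [255,6,0.5,-4,0,0.009,0]
  newtons: 4

```text
time: 3.75
ee_pos: [0.6047, -0.04, 0.0235]
eef_rot: [-0.08, 0.703, 0.08, 0.702]
ft_force: [0.1, -0.5, 0.2]
width: 0.0138
```

Run:
```python
from h import *
s=read_state();print(s["time"],s["ee_pos"],s["width"],s["ft_force"])
print(tray_xy(T0,s["ee_pos"]))
delta(w(T0,-37,-37,24),13)
```

```text
3.75 [ 0.60468174 -0.0399641   0.02353976] 0.013818230813948748 [ 0.10584436 -0.50887427  0.17398417]
[ 36.87874698 -37.11117001]
mm [ -0.4   0.1 -73.9] rot [ 0.    -0.001 -0.   ]
```

Request:
arm_command:
  targets:
    - [255,0,0,0,0,0,0]
    - [255,0,0,0,0,0,0]
    - [255,0,0,-3,0,0,0]
    - [255,0,0,-8,0,0,0]
    - [255,0,0,-15,0,0,0]
    - [255,0,0,-22,0,0,0]

```text
time: 4.35
ee_pos: [0.5826, -0.0451, 0.0236]
eef_rot: [-0.08, 0.703, 0.08, 0.702]
ft_force: [3.2, 0.5, -0.3]
width: 0.0099
```

Run:
```python
from h import *
s=read_state();print(s["time"],s["ee_pos"],s["width"],s["ft_force"])
print(tray_xy(T0,s["ee_pos"]))
delta(w(T0,-37.5,-37,24),13)
im=camera("scene")[:,:,::-1].copy()
cv2.imwrite("pics/a3.png",cv2.resize(im[190:310,260:380],(600,600),interpolation=2))
```

```text
4.35 [ 0.58264376 -0.04508179  0.02358425] 0.009865791164151514 [ 3.1607119   0.47177544 -0.31743347]
[ 14.254369   -37.14022786]
mm [ -0.4   0.1 -51.8] rot [ 0.    -0.001 -0.   ]
```

View pics/a3.png

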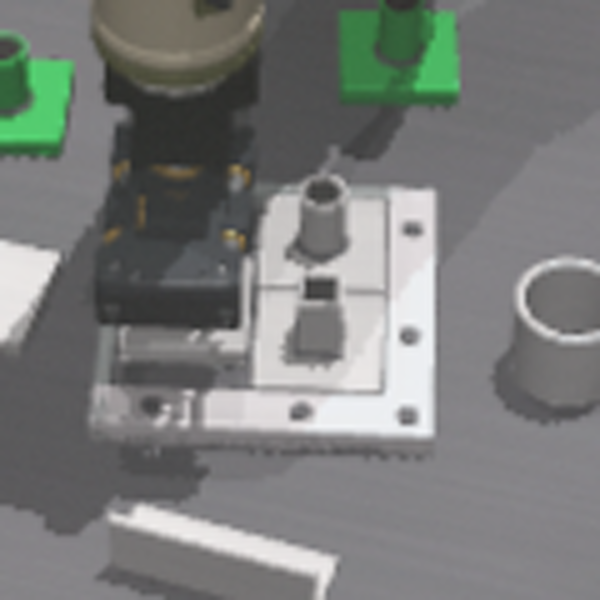

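The bar is gripped at 9.9 mm and slides at about 3 N. The picture shows the dark floor opening up behind it at (180,372). Continuing.

Request:
arm_command:
  targets:
    - [255,0,0,-8,0,0,0]
    - [255,0,0,-17,0,0,0]
    - [255,0,0,-26,0,0,0]
    - [255,0,0,-35,0,0,0]
    - [255,0,0,-43,0,0,0]
    - [255,0,0,-49,0,0,0]
    - [255,0,0,-52,0,0,0]
    - [255,0,0,-52,0,0,0]

```text
time: 5.2
ee_pos: [0.5321, -0.0567, 0.0236]
eef_rot: [-0.08, 0.703, 0.08, 0.702]
ft_force: [-1.3, -0.4, 1.3]
width: 0.0102
```

Run:
```python
from h import *
s=read_state();print(s["time"],s["ee_pos"],s["width"],s["ft_force"])
print(tray_xy(T0,s["ee_pos"]))
im=camera("scene")[:,:,::-1].copy()
cv2.imwrite("pics/a4.png",cv2.resize(im[190:310,260:380],(600,600),interpolation=2))
```

```text
5.2 [ 0.53205165 -0.05671885  0.02356047] 0.010201387255908924 [-1.25612119 -0.40824361  1.25949466]
[-37.65884437 -37.09827517]
```

View pics/a4.png

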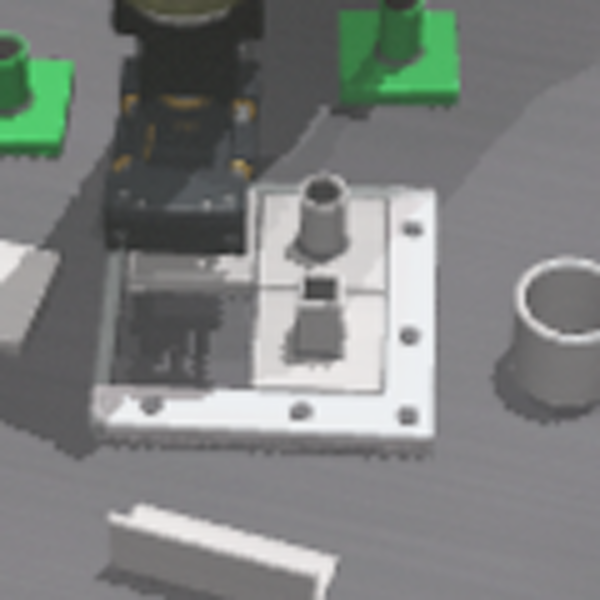

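The flat coupon is now in the near-right place, and the far-right place shows dark floor at (180,340). I'll release, rise, and go to the square stub with a 90° turn.

Request:
arm_command:
  targets:
    - [120,0,0,0,0,0,0]
    - [120,0,0,0,0,0,0]
    - [120,0,0,0,0,0,0]
    - [120,-20,0,0,0,0,0]
    - [120,-50,0,0,0,0,0]
    - [120,-90,0,0,0,0,0]
    - [120,-90,0,0,0,0,0]

```text
time: 5.95
ee_pos: [0.5356, -0.057, 0.1183]
eef_rot: [-0.08, 0.7, 0.08, 0.705]
ft_force: [0.1, -0.3, -0.6]
width: 0.0456
```

Run:
```python
from h import *
s=read_state();print(s["time"],s["ee_pos"],s["width"],s["ft_force"],s["joint_positions"].round(2))
for a in (103,-77):delta(w(T0,37,37,114),a)
```

```text
5.95 [ 0.53555959 -0.05696705  0.11832855] 0.04558914312690286 [ 0.07273997 -0.3137958  -0.63421999] [-0.44  0.24  0.53  1.85 -0.14  1.08  0.36]
mm [ 4.7 75.2 71.2] rot [-1.571  0.004  0.006]
mm [ 4.7 75.2 71.2] rot [ 1.57   0.006 -0.004]
```

Request:
arm_command:
  targets:
    - [120,0,20,20,0.14,0,0]
    - [120,0,45,40,0.28,0,0]
    - [120,0,65,60,0.42,0,0]
    - [120,0,75,71,0.56,0,0]
    - [120,0,75,71,0.7,0,0]
    - [120,0,75,71,0.85,0,0]
    - [120,0,75,71,1.0,0,0]
    - [120,0,75,71,1.14,0,0]
    - [120,0,75,71,1.29,0,0]
    - [120,0,75,71,1.43,0,0]

```text
time: 6.95
ee_pos: [0.5848, 0.0324, 0.1129]
eef_rot: [0.401, 0.582, -0.402, 0.581]
ft_force: [0.0, -1.0, -0.2]
width: 0.0463
```

Request:
arm_command:
  targets:
    - [120,0,0,0,0.14,0,0]
    - [120,0,0,0,0.14,0,0]
    - [120,0,0,0,0.14,0,0]
    - [120,0,0,0,0.14,0,0]

```text
time: 7.35
ee_pos: [0.5849, 0.0324, 0.1133]
eef_rot: [0.439, 0.555, -0.439, 0.554]
ft_force: [0.9, -0.8, -0.2]
width: 0.0463
```

Run:
```python
from h import *
s=read_state();print(s["time"],s["ee_pos"],s["width"],s["ft_force"],s["joint_positions"].round(2),s["joint_vel"].round(3))
for a in (-77,):delta(w(T0,37,37,24),a)
```

```text
7.35 [0.58486371 0.03244187 0.11329968] 0.04625186833190219 [ 0.88726088 -0.79044313 -0.17635152] [-0.73  0.4   0.75  1.73 -0.3   1.12 -1.24] [ 0.003 -0.002 -0.    -0.002  0.001 -0.    -0.013]
mm [89.3  3.2  0.9] rot [ 0.004 -0.     0.001]
```

Request:
arm_command:
  targets:
    - [120,25,3,1,0.004,0,0]
    - [120,50,3,1,0.004,0,0]
    - [120,70,3,1,0.004,0,0]
    - [120,82,3,1,0.004,0,0]
    - [120,88,3,1,0.004,0,0]
    - [120,89,3,1,0.004,0,0]
    - [120,89,3,1,0.004,0,0]
    - [120,89,3,1,0.004,0,0]

```text
time: 8.15
ee_pos: [0.5886, 0.0322, 0.0254]
eef_rot: [0.441, 0.553, -0.441, 0.553]
ft_force: [1.7, -1.1, 0.3]
width: 0.0464
```

Run:
```python
from h import *
s=read_state();print(s["time"],s["ee_pos"],s["width"],s["ft_force"])
print(tray_xy(T0,s["ee_pos"]))
im=camera("scene")[:,:,::-1].copy()
cv2.imwrite("pics/a5.png",cv2.resize(im[190:310,260:380],(600,600),interpolation=2))
```

```text
8.15 [0.58864014 0.03217925 0.02540082] 0.046389468862348376 [ 1.68404585 -1.09570163  0.29963928]
[37.47701477 36.79172934]
```

View pics/a5.png

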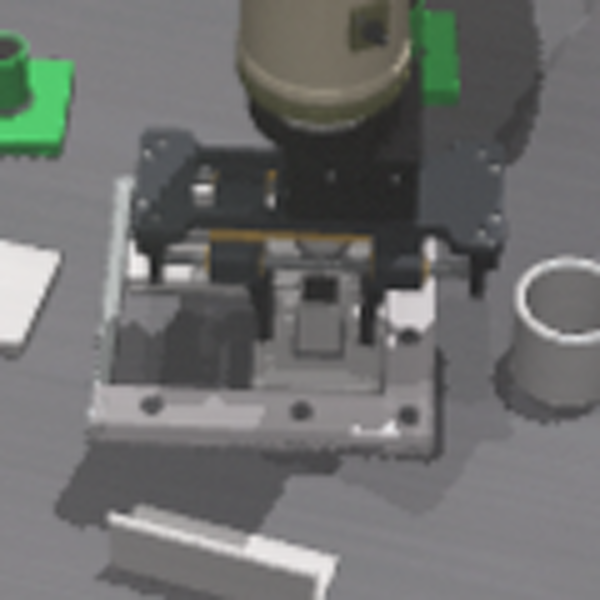

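The fingers straddle the square stub at (320,315), centred. I'll close and slide it toward tray −y, which is tool +z.

Request:
arm_command:
  targets:
    - [255,0,0,0,0,0,0]
    - [255,0,0,0,0,0,0]
    - [255,0,0,0,0,0,0]
    - [255,0,0,0,0,0,0]
    - [255,0,0,0,0,0,0]
    - [255,0,0,3,0,0,0]
    - [255,0,0,8,0,0,0]
    - [255,0,0,15,0,0,0]

```text
time: 9.0
ee_pos: [0.5914, 0.0193, 0.0246]
eef_rot: [0.441, 0.554, -0.44, 0.552]
ft_force: [-1.2, 5.0, 2.5]
width: 0.0241
```

Run:
```python
from h import *
s=read_state();print(s["time"],s["ee_pos"],s["width"],s["ft_force"])
print(tray_xy(T0,s["ee_pos"]))
delta(w(T0,37,-37,24),-77)
im=camera("scene")[:,:,::-1].copy()
cv2.imwrite("pics/a6.png",cv2.resize(im[190:310,260:380],(600,600),interpolation=2))
```

```text
9.0 [0.5914397  0.01930389 0.02458413] 0.02407146092848745 [-1.24424687  5.00726002  2.50629525]
[37.30849354 23.61659397]
mm [ 0.5 -0.2 60.6] rot [-0.001 -0.002  0.001]
```

View pics/a6.png

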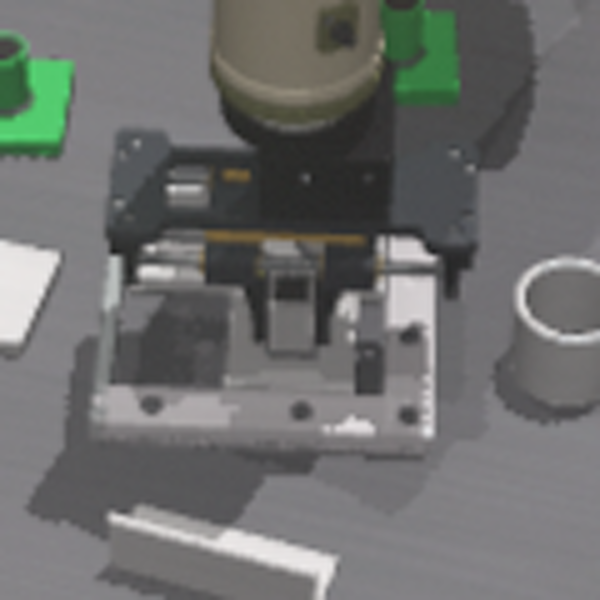

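Request:
arm_command:
  targets:
    - [255,0,0,9,0,0,0]
    - [255,0,0,18,0,0,0]
    - [255,0,0,27,0,0,0]
    - [255,0,0,36,0,0,0]
    - [255,0,0,45,0,0,0]
    - [255,0,0,53,0,0,0]
    - [255,0,0,58,0,0,0]
    - [255,0,0,60,0,0,0]
    - [255,0,0,60,0,0,0]

```text
time: 9.95
ee_pos: [0.6046, -0.0409, 0.0245]
eef_rot: [0.441, 0.553, -0.441, 0.552]
ft_force: [-1.5, 4.2, 2.8]
width: 0.0241
```

Run:
```python
from h import *
s=read_state();print(s["time"],s["ee_pos"],s["width"],s["ft_force"])
print(tray_xy(T0,s["ee_pos"]))
im=camera("scene")[:,:,::-1].copy()
cv2.imwrite("pics/a7.png",cv2.resize(im[190:310,260:380],(600,600),interpolation=2))
```

```text
9.95 [ 0.60457777 -0.04087701  0.02452288] 0.024096101245865795 [-1.45821761  4.23259751  2.7502492 ]
[ 36.57208339 -37.97729011]
```

View pics/a7.png

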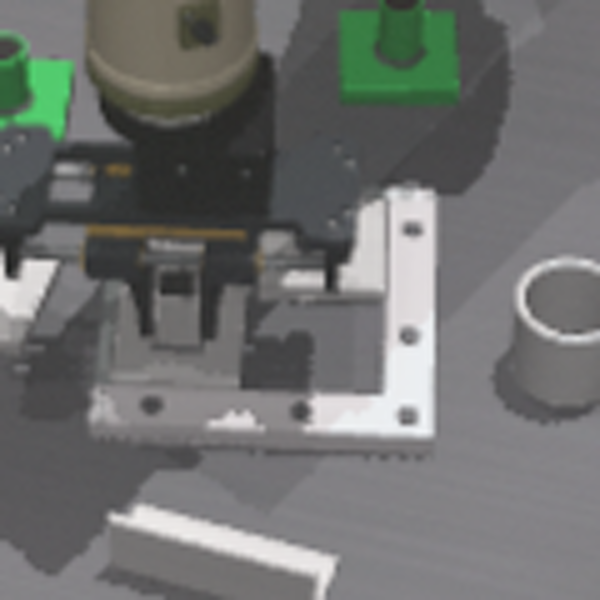

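The square coupon is now in the far-right place, and the datum place at (320,345) is empty. I'll release, rise, and go to the round one.

Request:
arm_command:
  targets:
    - [120,0,0,0,0,0,0]
    - [120,0,0,0,0,0,0]
    - [120,0,0,0,0,0,0]
    - [120,-20,0,0,0,0,0]
    - [120,-50,0,0,0,0,0]
    - [120,-90,0,0,0,0,0]
    - [120,-90,0,0,0,0,0]
    - [120,-90,0,0,0,0,0]

```text
time: 10.8
ee_pos: [0.6052, -0.0411, 0.1151]
eef_rot: [0.441, 0.552, -0.441, 0.553]
ft_force: [0.3, 0.6, -0.8]
width: 0.046
```

Run:
```python
from h import *
s=read_state();print(s["time"],s["ee_pos"],s["width"],s["ft_force"],s["joint_positions"].round(2))
delta(w(T0,-37,37,115),13)
ims={}
for n in("top","scene"):
    ims[n]=camera(n)[:,:,::-1].copy()
    cv2.imwrite(f"pics/{n}8.png",ims[n])
overlay(ims,T0,{"S":(37,-38),"F":(-37.6,-37),"R":(-37,37)},"pics/o8.png")
```

```text
10.8 [ 0.60519957 -0.04112026  0.11512446] 0.04595589866218668 [ 0.30097947  0.64839187 -0.7502448 ] [-0.59  0.45  0.75  1.68 -0.33  1.15 -1.1 ]
mm [  0.1 -74.4 -75.1] rot [-1.574e+00  1.000e-03 -1.000e-03]
```

View pics/o8.png

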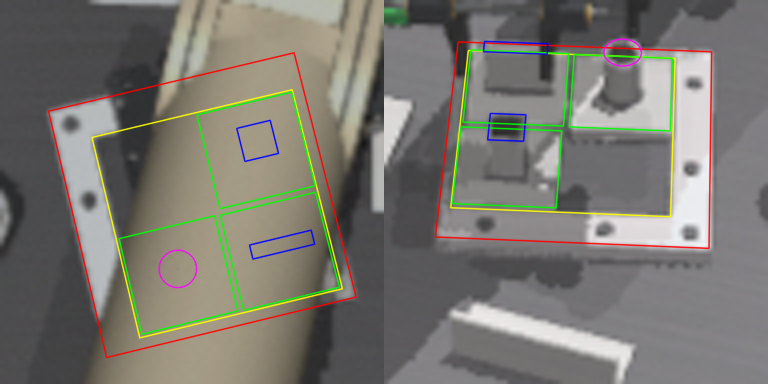

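The overlay agrees in both views: the tray hasn't moved and the coupons are where I calculated. Moving above the round stub.

Request:
arm_command:
  targets:
    - [120,0,-20,-20,-0.14,0,0]
    - [120,0,-45,-45,-0.28,0,0]
    - [120,0,-65,-65,-0.42,0,0]
    - [120,0,-74,-75,-0.56,0,0]
    - [120,0,-74,-75,-0.7,0,0]
    - [120,0,-74,-75,-0.85,0,0]
    - [120,0,-74,-75,-1.0,0,0]
    - [120,0,-74,-75,-1.14,0,0]
    - [120,0,-74,-75,-1.29,0,0]
    - [120,0,-74,-75,-1.43,0,0]

```text
time: 11.9
ee_pos: [0.5151, 0.0156, 0.1133]
eef_rot: [-0.032, 0.707, 0.031, 0.705]
ft_force: [0.8, 0.5, -0.5]
width: 0.0462
```

Request:
arm_command:
  targets:
    - [120,0,0,0,-0.144,0,0]
    - [120,0,0,0,-0.144,0,0]
    - [120,0,0,0,-0.144,0,0]
    - [120,0,0,0,-0.144,0,0]

```text
time: 12.3
ee_pos: [0.5157, 0.0157, 0.1141]
eef_rot: [-0.079, 0.703, 0.079, 0.702]
ft_force: [0.5, -0.2, 0.6]
width: 0.0462
```

Run:
```python
from h import *
s=read_state();print(s["time"],s["ee_pos"],s["width"],s["ft_force"],s["joint_positions"].round(2),s["joint_vel"].round(3))
delta(w(T0,-37,37,24),13)
```

```text
12.3 [0.51565965 0.01567548 0.1141333 ] 0.046184735678269376 [ 0.49129397 -0.2135396   0.60755514] [-0.61  0.2   0.55  1.9  -0.12  1.07  0.21] [-0.004 -0.002  0.001 -0.002  0.001  0.001  0.013]
mm [90.1 -0.1  0.5] rot [-0.003 -0.002  0.   ]
```

Request:
arm_command:
  targets:
    - [120,25,0,0.5,-0.003,-0.002,0]
    - [120,50,0,0.5,-0.003,-0.002,0]
    - [120,70,0,0.5,-0.003,-0.002,0]
    - [120,82,0,0.5,-0.003,-0.002,0]
    - [120,88,0,0.5,-0.003,-0.002,0]
    - [120,90,0,0.5,-0.003,-0.002,0]
    - [120,90,0,0.5,-0.003,-0.002,0]
    - [120,90,0,0.5,-0.003,-0.002,0]

```text
time: 13.1
ee_pos: [0.5169, 0.0159, 0.0253]
eef_rot: [-0.081, 0.702, 0.081, 0.703]
ft_force: [-0.4, -1.3, -0.2]
width: 0.0461
```

Run:
```python
from h import *
s=read_state();print(s["time"],s["ee_pos"],s["width"],s["ft_force"])
print(tray_xy(T0,s["ee_pos"]))
im=camera("scene")[:,:,::-1].copy()
cv2.imwrite("pics/a9.png",cv2.resize(im[190:310,260:380],(600,600),interpolation=2))
```

```text
13.1 [0.5168807  0.0158967  0.02530437] 0.04613019459259394 [-0.38592191 -1.29448299 -0.17786318]
[-36.10601997  37.06885765]
```

View pics/a9.png

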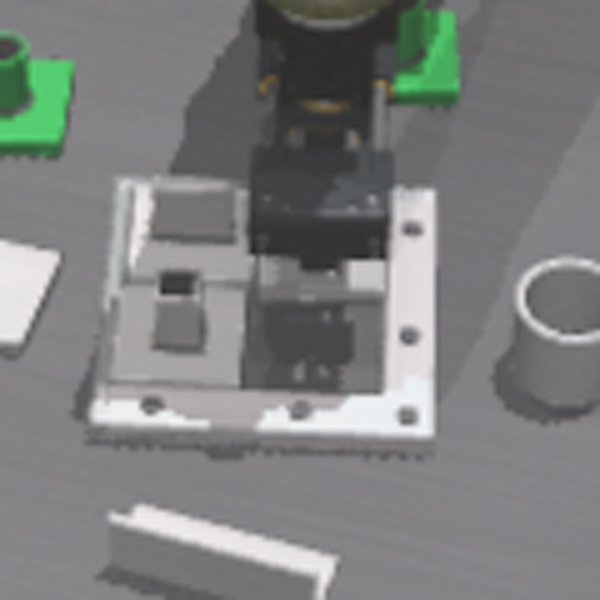

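The fingers are over the round stub and the lane ahead is clear. I'll close and slide it toward tray +x, which is tool +z.

Request:
arm_command:
  targets:
    - [255,0,0,0,0,0,0]
    - [255,0,0,0,0,0,0]
    - [255,0,0,0,0,0,0]
    - [255,0,0,0,0,0,0]
    - [255,0,0,0,0,0,0]
    - [255,0,0,3,0,0,0]
    - [255,0,0,8,0,0,0]
    - [255,0,0,15,0,0,0]

```text
time: 13.95
ee_pos: [0.529, 0.0186, 0.0241]
eef_rot: [-0.081, 0.704, 0.081, 0.701]
ft_force: [-7.3, -1.1, 7.1]
width: 0.0303
```

Run:
```python
from h import *
s=read_state();print(s["time"],s["ee_pos"],s["width"],s["ft_force"])
print(tray_xy(T0,s["ee_pos"]))
delta(w(T0,37,37,24),13)
im=camera("scene")[:,:,::-1].copy()
cv2.imwrite("pics/a10.png",cv2.resize(im[190:310,260:380],(600,600),interpolation=2))
```

```text
13.95 [0.52901558 0.01862464 0.02412826] 0.03030739179331242 [-7.30030392 -1.11333468  7.05422054]
[-23.6684975   36.99713108]
mm [-0.1 -0.1 60.7] rot [ 0.002 -0.003 -0.001]
```

View pics/a10.png

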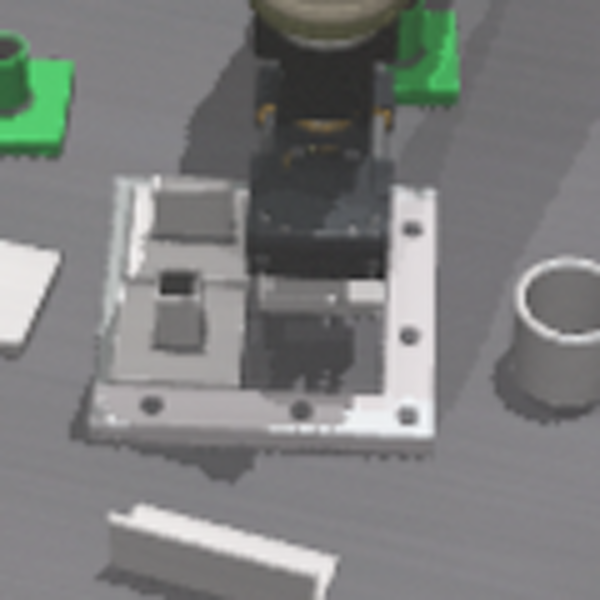

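The opening is 30.3 mm where it should be 26, with 7 N on both x and z. That may be a tilt or an unfinished closure, so I'll stop and hold to check.

Request:
arm_command:
  targets:
    - [255,0,0,0,0,0,0]
    - [255,0,0,0,0,0,0]

```text
time: 14.2
ee_pos: [0.5306, 0.0192, 0.0243]
eef_rot: [-0.081, 0.702, 0.081, 0.703]
ft_force: [-1.6, 0.5, -2.3]
width: 0.0261
```

Run:
```python
from h import *
s=read_state();print(s["time"],s["ee_pos"],s["width"],s["ft_force"],s["torque"])
print(tray_xy(T0,s["ee_pos"]))
im=camera("scene")[:,:,::-1].copy()
cv2.imwrite("pics/a11.png",cv2.resize(im[210:285,280:355],(600,600),interpolation=2))
```

```text
14.2 [0.53058646 0.01915875 0.02429873] 0.026067204061531776 [-1.63767715  0.52393522 -2.2770157 ] [-0.12469311  0.23082622  0.01557881]
[-22.01773064  37.16417563]
```

View pics/a11.png

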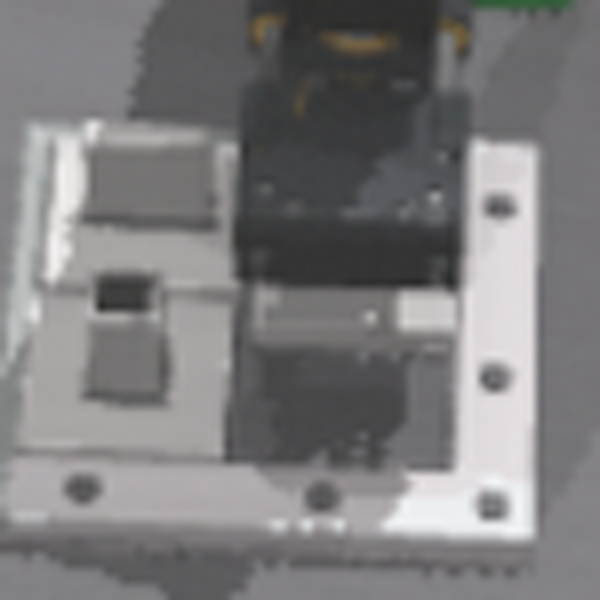

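It closed to 26.1 mm, so I had started moving before the grip was complete. Fz is −2.3 N, which suggests the coupon may be held slightly tilted. I'll let go so it sits flat, then grip again fully.

Request:
arm_command:
  targets:
    - [140,0,0,0,0,0,0]
    - [140,0,0,0,0,0,0]
    - [140,0,0,0,0,0,0]

```text
time: 14.55
ee_pos: [0.5312, 0.0193, 0.0248]
eef_rot: [-0.081, 0.702, 0.081, 0.703]
ft_force: [-0.6, -0.6, -0.0]
width: 0.0378
```

Run:
```python
from h import *
s=read_state();print(s["time"],s["ee_pos"],s["width"],s["ft_force"],s["torque"])
print(tray_xy(T0,s["ee_pos"]))
im=camera("scene")[:,:,::-1].copy()
cv2.imwrite("pics/a12.png",cv2.resize(im[210:285,280:355],(600,600),interpolation=2))
```

```text
14.55 [0.53123226 0.01933547 0.0248074 ] 0.037831638278350996 [-0.61908384 -0.61979901 -0.02737403] [-0.04265624  0.03310885  0.01794188]
[-21.3487296   37.19109436]
```

View pics/a12.png

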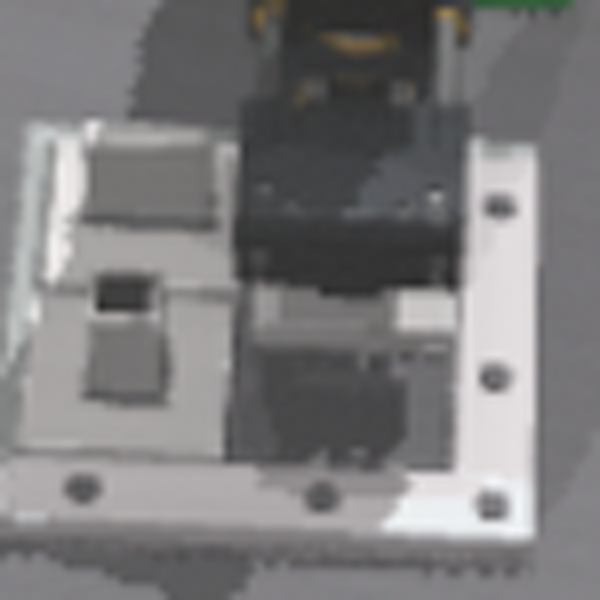

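Request:
arm_command:
  targets:
    - [255,0,0,0,0,0,0]
    - [255,0,0,0,0,0,0]
    - [255,0,0,0,0,0,0]
    - [255,0,0,0,0,0,0]
    - [255,0,0,0,0,0,0]
    - [255,0,0,0,0,0,0]
    - [255,0,0,0,0,0,0]
  newtons: 4

```text
time: 15.3
ee_pos: [0.5309, 0.0192, 0.0246]
eef_rot: [-0.081, 0.702, 0.081, 0.703]
ft_force: [-1.1, 0.3, 0.7]
width: 0.026
```

Run:
```python
from h import *
s=read_state();print(s["time"],s["ee_pos"],s["width"],s["ft_force"],s["torque"])
print(tray_xy(T0,s["ee_pos"]))
delta(w(T0,37,37,24.5),13)
```

```text
15.3 [0.53088784 0.01923655 0.02460143] 0.02603806332098129 [-1.09100187  0.34006492  0.65274582] [-0.09266484  0.27113355 -0.01041085]
[-21.70657824  37.17219336]
mm [ 0.2 -0.4 58.7] rot [ 0.003  0.001 -0.   ]
```

Gripped at 26.0 mm with low forces. I'll slide about 57 mm toward +x, stopping short of the wall.

Request:
arm_command:
  targets:
    - [255,0,0,4,0,0,0]
    - [255,0,0,10,0,0,0]
    - [255,0,0,18,0,0,0]
    - [255,0,0,26,0,0,0]
    - [255,0,0,34,0,0,0]
    - [255,0,0,42,0,0,0]
    - [255,0,0,49,0,0,0]
    - [255,0,0,54,0,0,0]
    - [255,0,0,57,0,0,0]
    - [255,0,0,57,0,0,0]

```text
time: 16.3
ee_pos: [0.5859, 0.0319, 0.0243]
eef_rot: [-0.081, 0.703, 0.081, 0.702]
ft_force: [-3.5, -0.3, 3.0]
width: 0.0256
```

Run:
```python
from h import *
s=read_state();print(s["time"],s["ee_pos"],s["width"],s["ft_force"],s["torque"])
print(tray_xy(T0,s["ee_pos"]))
im=camera("scene")[:,:,::-1].copy()
cv2.imwrite("pics/a13.png",cv2.resize(im[210:285,280:355],(600,600),interpolation=2))
```

```text
16.3 [0.58586209 0.03192407 0.02429923] 0.025552677078999355 [-3.51969293 -0.33782037  3.01379745] [-0.30355357  0.9327226   0.05010921]
[34.71275934 37.16801042]
```

View pics/a13.png

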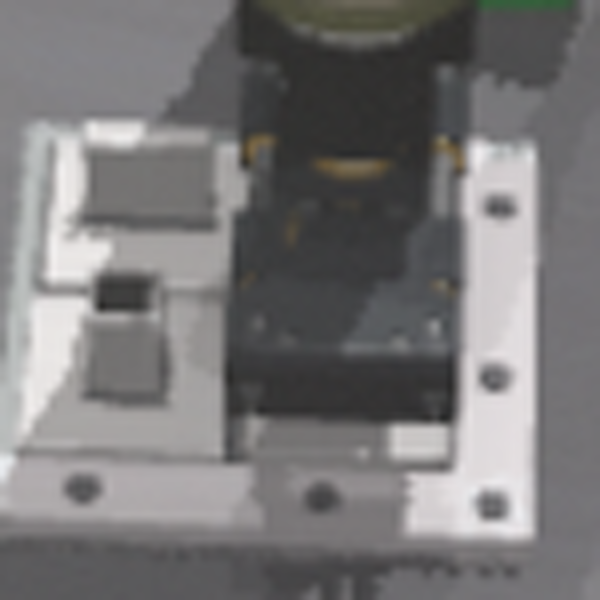

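Request:
arm_command:
  targets:
    - [255,0,0,1,0,0,0]
    - [255,0,0,2,0,0,0]
    - [255,0,0,3,0,0,0]
    - [255,0,0,3,0,0,0]

```text
time: 16.75
ee_pos: [0.5894, 0.033, 0.0244]
eef_rot: [-0.081, 0.702, 0.081, 0.703]
ft_force: [-2.6, -0.0, -2.4]
width: 0.0261
```

Request:
arm_command:
  targets:
    - [255,0,0,0.5,0,0,0]
    - [255,0,0,1,0,0,0]
    - [255,0,0,1,0,0,0]

```text
time: 17.05
ee_pos: [0.5905, 0.0334, 0.0245]
eef_rot: [-0.081, 0.702, 0.081, 0.703]
ft_force: [0.2, 0.8, -4.8]
width: 0.0257
```

Run:
```python
from h import *
s=read_state();print(s["time"],s["ee_pos"],s["width"],s["ft_force"],s["torque"])
print(tray_xy(T0,s["ee_pos"]))
im=camera("scene")[:,:,::-1].copy()
cv2.imwrite("pics/a14.png",cv2.resize(im[210:285,280:355],(600,600),interpolation=2))
```

```text
17.05 [0.59053264 0.03336599 0.02449698] 0.025686790485904536 [ 0.17444778  0.76676293 -4.83547257] [-0.07757145  0.00998173  0.00735212]
[39.58796679 37.5223295 ]
```

View pics/a14.png

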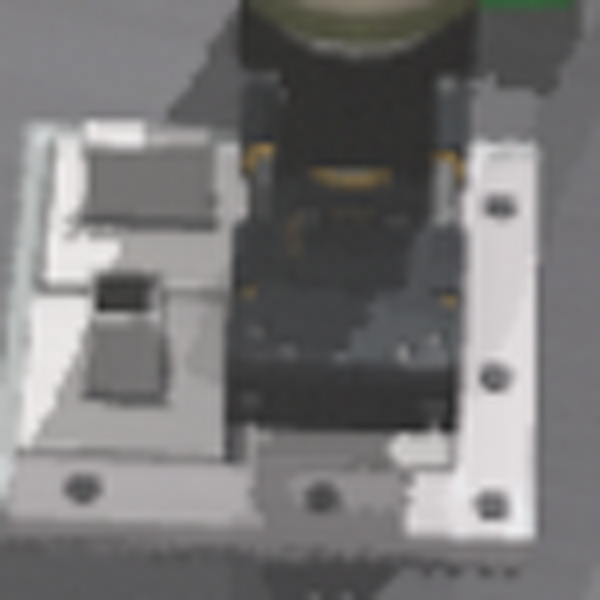

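Fz of −4.8 N says the grip is carrying weight. I'll let go so the plate sits flat, then do the final pushes with one finger and no grip.

Request:
arm_command:
  targets:
    - [150,0,0,0,0,0,0]
    - [150,0,0,0,0,0,0]
    - [150,0,0,0,0,0,0]

```text
time: 17.4
ee_pos: [0.5908, 0.0332, 0.0251]
eef_rot: [-0.081, 0.702, 0.081, 0.703]
ft_force: [0.3, -0.2, -0.2]
width: 0.0346
```

Run:
```python
from h import *
s=read_state();print(s["time"],s["ee_pos"],s["width"],s["ft_force"],s["torque"])
print(tray_xy(T0,s["ee_pos"]))
im=camera("scene")[:,:,::-1].copy()
cv2.imwrite("pics/a15.png",cv2.resize(im[210:285,280:355],(600,600),interpolation=2))
```

```text
17.4 [0.59077723 0.03321499 0.02507474] 0.034589818143530196 [ 0.28030704 -0.22901601 -0.17874197] [-0.03264812  0.04150023 -0.01883602]
[39.79231637 37.32017632]
```

View pics/a15.png

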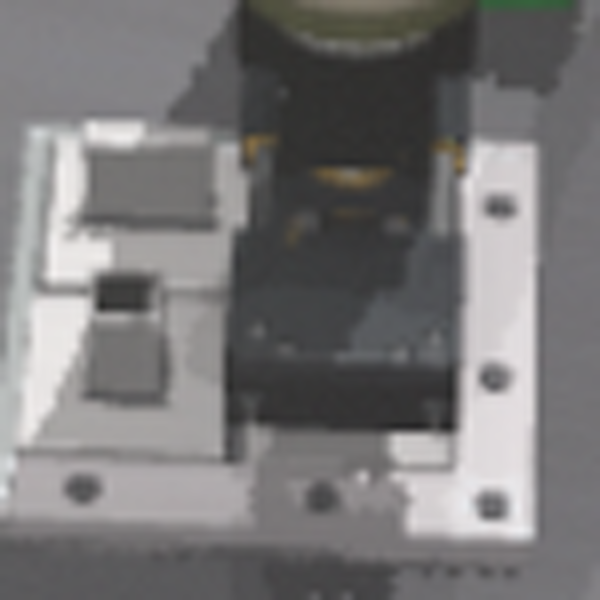

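Released, with forces back to zero. I'll lower by 4 mm and push with the rear finger toward +x in small steps.

Request:
arm_command:
  targets:
    - [150,2,0,0,0,0,0]
    - [150,4,0,0,0,0,0]
    - [150,4,0,1,0,0,0]
    - [150,4,0,2,0,0,0]
    - [150,4,0,3,0,0,0]
    - [150,4,0,3,0,0,0]

```text
time: 18.05
ee_pos: [0.5935, 0.0339, 0.0207]
eef_rot: [-0.081, 0.702, 0.081, 0.703]
ft_force: [-0.2, -0.1, 0.1]
width: 0.036
```

Request:
arm_command:
  targets:
    - [150,0,0,0.5,0,0,0]
    - [150,0,0,1,0,0,0]
    - [150,0,0,1,0,0,0]

```text
time: 18.35
ee_pos: [0.5943, 0.0341, 0.0207]
eef_rot: [-0.081, 0.702, 0.081, 0.703]
ft_force: [-0.2, 0.7, 0.6]
width: 0.0357
```

Request:
arm_command:
  targets:
    - [150,0,0,0.5,0,0,0]
    - [150,0,0,0.5,0,0,0]

```text
time: 18.55
ee_pos: [0.5948, 0.0342, 0.0207]
eef_rot: [-0.081, 0.702, 0.081, 0.703]
ft_force: [-0.6, -0.8, 1.2]
width: 0.0359
```

Request:
arm_command:
  targets:
    - [150,0,0,0.5,0,0,0]
    - [150,0,0,0.5,0,0,0]

```text
time: 18.75
ee_pos: [0.5952, 0.0343, 0.0206]
eef_rot: [-0.081, 0.702, 0.081, 0.703]
ft_force: [0.5, -0.6, -0.3]
width: 0.0358
```

Request:
arm_command:
  targets:
    - [150,0,0,0.5,0,0,0]
    - [150,0,0,0.5,0,0,0]

```text
time: 18.95
ee_pos: [0.5954, 0.0343, 0.0206]
eef_rot: [-0.081, 0.702, 0.081, 0.703]
ft_force: [-1.8, -0.1, 1.1]
width: 0.0355
```

Contact is starting, with Fx at −1.8 N. Continuing in half-millimetre steps.

Request:
arm_command:
  targets:
    - [150,0,0,0.5,0,0,0]
    - [150,0,0,0.5,0,0,0]

```text
time: 19.15
ee_pos: [0.5955, 0.0343, 0.0205]
eef_rot: [-0.081, 0.703, 0.081, 0.702]
ft_force: [-5.8, -0.3, 3.2]
width: 0.0361
```

Request:
arm_command:
  targets:
    - [150,0,0,0.5,0,0,0]
    - [150,0,0,0.5,0,0,0]

```text
time: 19.35
ee_pos: [0.5955, 0.0344, 0.0205]
eef_rot: [-0.081, 0.703, 0.081, 0.702]
ft_force: [-6.8, -0.5, 5.6]
width: 0.0361
```

Run:
```python
from h import *
s=read_state();print(s["time"],s["ee_pos"],s["width"],s["ft_force"],s["torque"])
print(tray_xy(T0,s["ee_pos"]))
im=camera("scene")[:,:,::-1].copy()
cv2.imwrite("pics/a16.png",cv2.resize(im[210:285,280:355],(600,600),interpolation=2))
```

```text
19.35 [0.59550169 0.03439035 0.02049146] 0.03611192182561167 [-6.80857681 -0.50406004  5.55828542] [-0.27961761  1.75926719 -0.01675811]
[44.66009341 37.40264148]
```

View pics/a16.png

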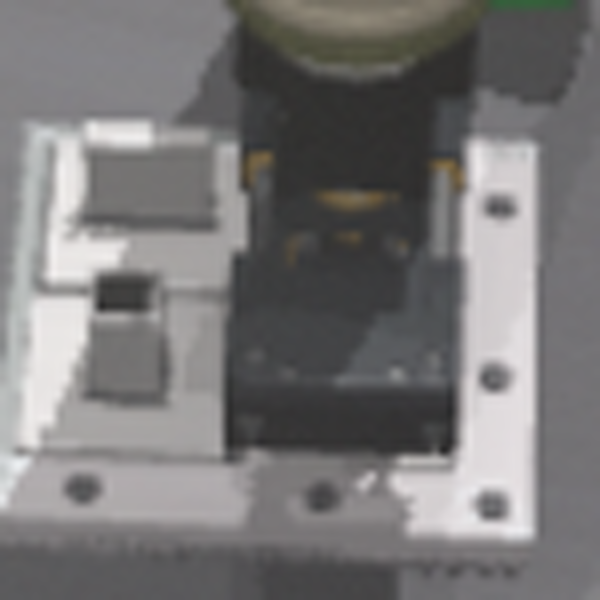

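Six point eight newtons with no movement means it's seated on the +x wall: sliding needs only 2–4 N, and the stub works out at x ≈ 39.6. I'll back off to centre, turn 45° in place and push diagonally into the corner.

Request:
arm_command:
  targets:
    - [125,0,0,-3,0,0,0]
    - [125,0,0,-6,0,0,0]
    - [125,0,0,-6,0,0,0]
    - [125,-2,0,-6,-0.13,0,0]
    - [125,-2,0,-6,-0.26,0,0]
    - [125,-2,0,-6,-0.4,0,0]
    - [125,-2,0,-6,-0.53,0,0]
    - [125,-2,0,-6,-0.66,0,0]
    - [125,-2,0,-6,-0.785,0,0]
    - [125,-2,0,-6,-0.785,0,0]

```text
time: 20.4
ee_pos: [0.5911, 0.0332, 0.0228]
eef_rot: [-0.344, 0.617, 0.344, 0.618]
ft_force: [0.5, -0.4, 0.2]
width: 0.0446
```

Run:
```python
from h import *
s=read_state();print(s["time"],s["ee_pos"],s["width"],s["ft_force"],s["torque"])
print(tray_xy(T0,s["ee_pos"]))
delta(w(T0,39.5,37.5,21),58)
im=camera("scene")[:,:,::-1].copy()
cv2.imwrite("pics/a17.png",cv2.resize(im[210:285,280:355],(600,600),interpolation=2))
```

```text
20.4 [0.59105109 0.0332173  0.02275541] 0.04463779726915993 [ 0.47586395 -0.39801615  0.23780848] [-0.0257269  -0.01414022 -0.02908828]
[40.05968135 37.26082433]
mm [ 1.8  0.6 -0.2] rot [0.005 0.001 0.001]
```

View pics/a17.png

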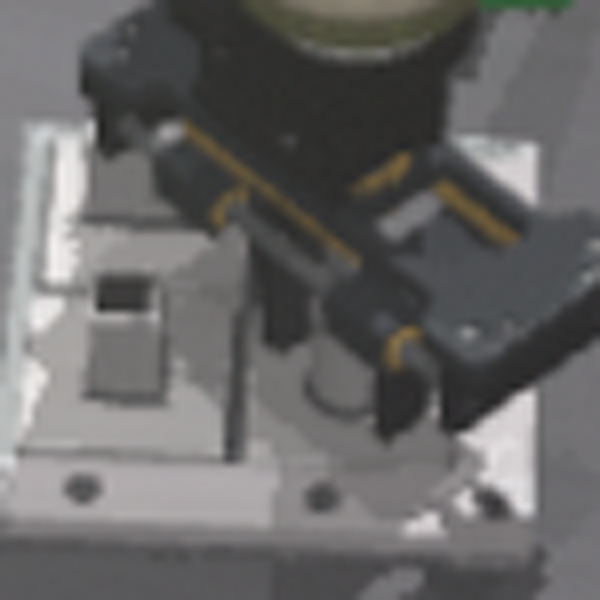

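Request:
arm_command:
  targets:
    - [150,1,0.5,0,0,0,0]
    - [150,2,0.5,0,0,0,0]
    - [150,2,0.5,1,0,0,0]
    - [150,2,0.5,2,0,0,0]
    - [150,2,0.5,3,0,0,0]
    - [150,2,0.5,4,0,0,0]
    - [150,2,0.5,4,0,0,0]

```text
time: 21.15
ee_pos: [0.5926, 0.0371, 0.0207]
eef_rot: [-0.344, 0.618, 0.344, 0.618]
ft_force: [-0.0, -0.2, 0.1]
width: 0.036
```

Request:
arm_command:
  targets:
    - [150,0,0,0.5,0,0,0]
    - [150,0,0,1,0,0,0]
    - [150,0,0,1,0,0,0]

```text
time: 21.45
ee_pos: [0.593, 0.0378, 0.0206]
eef_rot: [-0.344, 0.618, 0.344, 0.618]
ft_force: [-0.7, 0.2, -0.0]
width: 0.0358
```

Request:
arm_command:
  targets:
    - [150,0,0,0.5,0,0,0]
    - [150,0,0,0.5,0,0,0]

```text
time: 21.65
ee_pos: [0.5932, 0.038, 0.0206]
eef_rot: [-0.344, 0.618, 0.344, 0.618]
ft_force: [-1.1, -0.9, 0.6]
width: 0.036
```

Request:
arm_command:
  targets:
    - [150,0,0,0.5,0,0,0]
    - [150,0,0,0.5,0,0,0]

```text
time: 21.85
ee_pos: [0.5933, 0.0381, 0.0206]
eef_rot: [-0.344, 0.618, 0.343, 0.618]
ft_force: [-2.3, -2.7, 1.9]
width: 0.0357
```

Request:
arm_command:
  targets:
    - [150,0,0,0.5,0,0,0]
    - [150,0,0,0.5,0,0,0]

```text
time: 22.05
ee_pos: [0.5934, 0.0382, 0.0206]
eef_rot: [-0.344, 0.618, 0.343, 0.618]
ft_force: [-4.4, -3.6, 4.0]
width: 0.0358
```

Request:
arm_command:
  targets:
    - [150,0,0,0.5,0,0,0]
    - [150,0,0,0.5,0,0,0]

```text
time: 22.25
ee_pos: [0.5937, 0.0386, 0.0206]
eef_rot: [-0.344, 0.618, 0.343, 0.618]
ft_force: [-3.0, -3.0, 2.2]
width: 0.0358
```

Request:
arm_command:
  targets:
    - [150,0,0,0.5,0,0,0]
    - [150,0,0,0.5,0,0,0]

```text
time: 22.45
ee_pos: [0.5937, 0.0386, 0.0206]
eef_rot: [-0.344, 0.618, 0.343, 0.618]
ft_force: [-3.9, -5.1, 4.2]
width: 0.0359
```

Request:
arm_command:
  targets:
    - [150,0,0,0.5,0,0,0]
    - [150,0,0,0.5,0,0,0]

```text
time: 22.65
ee_pos: [0.5938, 0.039, 0.0205]
eef_rot: [-0.343, 0.619, 0.343, 0.618]
ft_force: [-5.5, -5.1, 4.2]
width: 0.0361
```

Request:
arm_command:
  targets:
    - [150,0,0,0.5,0,0,0]
    - [150,0,0,0.5,0,0,0]

```text
time: 22.85
ee_pos: [0.594, 0.0392, 0.0205]
eef_rot: [-0.343, 0.619, 0.343, 0.618]
ft_force: [-6.6, -5.2, 5.3]
width: 0.0365
```

Run:
```python
from h import *
s=read_state();print(s["time"],s["ee_pos"],s["width"],s["ft_force"],s["torque"])
t=tray_xy(T0,s["ee_pos"]);g=s["width"]*500-13;print(t,"stub",t-g*.7071)
im=camera("scene")[:,:,::-1].copy()
cv2.imwrite("pics/a18.png",cv2.resize(im[210:285,280:355],(600,600),interpolation=2))
```

```text
22.85 [0.59396966 0.03924602 0.02053329] 0.0364711843517942 [-6.5887233  -5.24081208  5.33415258] [-1.38097358  1.3945654  -0.0545271 ]
[44.25961066 42.47849412] stub [40.55752344 38.77640689]
```

View pics/a18.png

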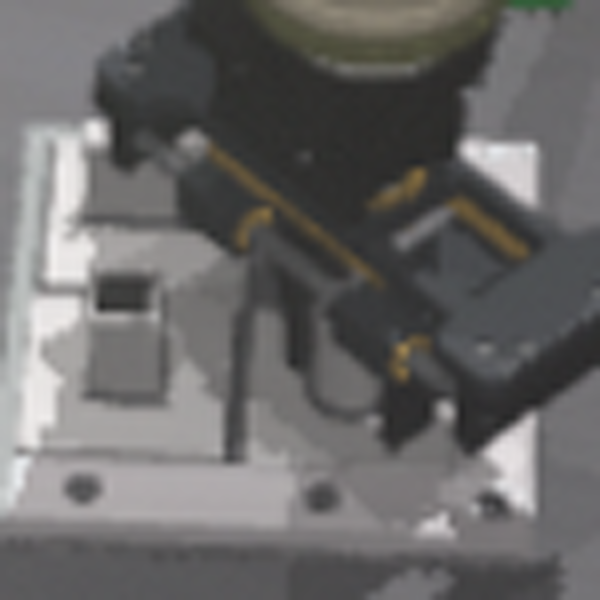

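Force is 8.4 N in total, but the y contact isn't certain. I'll back off, turn another 45° and push purely in +y, as I did for x.

Request:
arm_command:
  targets:
    - [125,0,0,-3,0,0,0]
    - [125,0,0.5,-6.5,0,0,0]
    - [125,0,0.5,-6.5,0,0,0]
    - [125,0,0.5,-6.5,-0.13,0,0]
    - [125,0,0.5,-6.5,-0.26,0,0]
    - [125,0,0.5,-6.5,-0.4,0,0]
    - [125,0,0.5,-6.5,-0.53,0,0]
    - [125,0,0.5,-6.5,-0.66,0,0]
    - [125,0,0.5,-6.5,-0.785,0,0]
    - [125,0,0.5,-6.5,-0.785,0,0]

```text
time: 23.9
ee_pos: [0.5912, 0.0357, 0.0207]
eef_rot: [0.555, -0.438, -0.554, -0.44]
ft_force: [0.1, -0.3, -0.7]
width: 0.0444
```

Run:
```python
from h import *
s=read_state();print(s["time"],s["ee_pos"],s["width"],s["ft_force"],s["joint_positions"].round(2))
print(tray_xy(T0,s["ee_pos"]))
delta(w(T0,39.5,38.5,20.5),103)
im=camera("scene")[:,:,::-1].copy()
cv2.imwrite("pics/a19.png",cv2.resize(im[210:285,280:355],(600,600),interpolation=2))
```

```text
23.9 [0.59122938 0.03574511 0.02074635] 0.044403714017052634 [ 0.13412867 -0.31313538 -0.67851092] [-0.27  0.45  0.17  1.76 -0.09  0.93  1.73]
[40.80203402 39.68373751]
mm [ 0.2  1.3 -1.2] rot [0.004 0.    0.002]
```

View pics/a19.png

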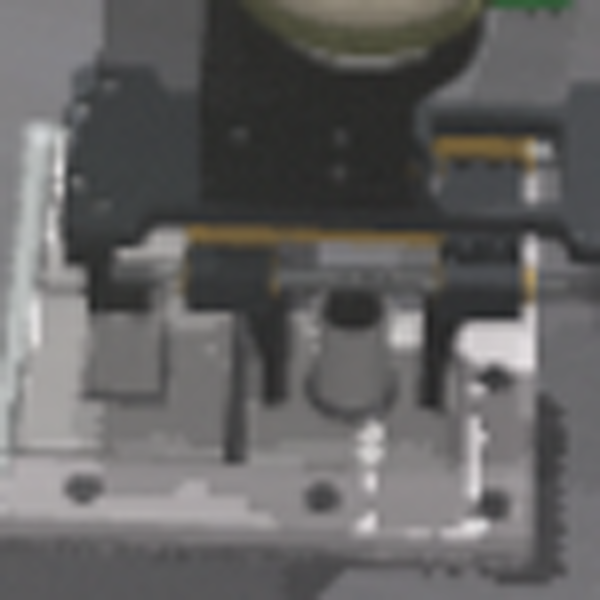

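Request:
arm_command:
  targets:
    - [150,0,1.3,0,0,0,0]
    - [150,0,1.3,0,0,0,0]
    - [150,0,1.3,1,0,0,0]
    - [150,0,1.3,2,0,0,0]
    - [150,0,1.3,2.5,0,0,0]
    - [150,0,1.3,2.5,0,0,0]

```text
time: 24.55
ee_pos: [0.5892, 0.0378, 0.0206]
eef_rot: [0.554, -0.439, -0.554, -0.44]
ft_force: [-0.3, 0.7, -1.3]
width: 0.0359
```

Request:
arm_command:
  targets:
    - [150,0,0,0.5,0,0,0]
    - [150,0,0,1,0,0,0]
    - [150,0,0,1,0,0,0]

```text
time: 24.85
ee_pos: [0.589, 0.0387, 0.0207]
eef_rot: [0.554, -0.439, -0.554, -0.44]
ft_force: [-0.3, -0.5, 1.5]
width: 0.0361
```

Request:
arm_command:
  targets:
    - [150,0,0,0.5,0,0,0]
    - [150,0,0,0.5,0,0,0]

```text
time: 25.05
ee_pos: [0.5889, 0.0392, 0.0207]
eef_rot: [0.554, -0.439, -0.554, -0.44]
ft_force: [-0.0, 0.2, 0.4]
width: 0.0354
```

Request:
arm_command:
  targets:
    - [150,0,0,0.5,0,0,0]
    - [150,0,0,0.5,0,0,0]

```text
time: 25.25
ee_pos: [0.5888, 0.0393, 0.0206]
eef_rot: [0.554, -0.439, -0.554, -0.44]
ft_force: [1.5, -1.2, -0.2]
width: 0.0357
```

Request:
arm_command:
  targets:
    - [150,0,0,0.5,0,0,0]
    - [150,0,0,0.5,0,0,0]

```text
time: 25.45
ee_pos: [0.5887, 0.0395, 0.0206]
eef_rot: [0.554, -0.439, -0.553, -0.44]
ft_force: [0.6, -2.2, -0.3]
width: 0.0358
```

Request:
arm_command:
  targets:
    - [150,0,0,0.5,0,0,0]
    - [150,0,0,0.5,0,0,0]

```text
time: 25.65
ee_pos: [0.5885, 0.0403, 0.0206]
eef_rot: [0.554, -0.439, -0.554, -0.44]
ft_force: [1.2, -2.5, -1.5]
width: 0.0358
```

Request:
arm_command:
  targets:
    - [150,0,0,0.5,0,0,0]
    - [150,0,0,0.5,0,0,0]

```text
time: 25.85
ee_pos: [0.5884, 0.0406, 0.0206]
eef_rot: [0.554, -0.439, -0.553, -0.44]
ft_force: [0.7, -4.2, -0.5]
width: 0.0359
```

It's still sliding at 2–4 N, so it hadn't reached the y wall. Continuing.

Request:
arm_command:
  targets:
    - [150,0,0,0.5,0,0,0]
    - [150,0,0,0.5,0,0,0]

```text
time: 26.05
ee_pos: [0.5884, 0.0406, 0.0207]
eef_rot: [0.554, -0.44, -0.553, -0.44]
ft_force: [2.1, -5.8, -1.1]
width: 0.0359
```

Request:
arm_command:
  targets:
    - [150,0,0,0.5,0,0,0]
    - [150,0,0,0.5,0,0,0]

```text
time: 26.25
ee_pos: [0.5884, 0.0407, 0.0207]
eef_rot: [0.554, -0.44, -0.553, -0.44]
ft_force: [1.5, -7.2, -1.6]
width: 0.0358
```

Request:
arm_command:
  targets:
    - [150,0,0,0.5,0,0,0]
    - [150,0,0,0.5,0,0,0]

```text
time: 26.45
ee_pos: [0.5884, 0.041, 0.0208]
eef_rot: [0.554, -0.44, -0.553, -0.44]
ft_force: [2.8, -7.3, -0.2]
width: 0.0369
```

Run:
```python
from h import *
s=read_state();print(s["time"],s["ee_pos"],s["width"],s["ft_force"])
t=tray_xy(T0,s["ee_pos"]);print(t,"stub y",t[1]-s["width"]*500+13)
```

```text
26.45 [0.58840735 0.04102822 0.0207526 ] 0.03690792522626957 [ 2.7969351  -7.29787771 -0.22223572]
[39.2407685  45.46626378] stub y 40.012301166348834
```

Resistance stiffened at 5.8 to 7.8 N with almost no movement, so the y wall is reached. Backing off, lifting clear and moving away to check.

Request:
arm_command:
  targets:
    - [140,0,0,-3,0,0,0]
    - [120,0,0,-6,0,0,0]
    - [120,0,0,-6,0,0,0]
    - [120,0,0,-6,0,0,0]
    - [120,-20,0,-6,0,0,0]
    - [120,-50,0,-6,0,0,0]
    - [120,-95,0,-6,0,0,0]
    - [120,-130,0,-6,0,0,0]
    - [120,-150,0,-6,0,0,0]

```text
time: 27.35
ee_pos: [0.5903, 0.0372, 0.1742]
eef_rot: [0.555, -0.438, -0.553, -0.441]
ft_force: [1.1, 0.2, -0.6]
width: 0.046
```

Request:
arm_command:
  targets:
    - [120,0,0,50,0,0,0]
    - [120,0,0,100,0,0,0]
    - [120,0,0,150,0,0,0]
    - [120,0,0,200,0,0,0]
    - [120,0,0,250,0,0,0]
    - [120,0,0,290,0,0,0]
    - [120,0,0,310,0,0,0]
    - [120,0,0,310,0,0,0]

```text
time: 28.15
ee_pos: [0.5164, 0.343, 0.1703]
eef_rot: [-0.555, 0.437, 0.556, 0.438]
ft_force: [0.1, -1.2, -0.6]
width: 0.046
```

Run:
```python
from h import *
s=read_state();print(s["time"],s["ee_pos"],s["width"],s["ft_force"])
ims={}
for n in("top","scene"):
    ims[n]=camera(n)[:,:,::-1].copy()
    cv2.imwrite(f"pics/{n}20.png",ims[n])
x=[cv2.resize(ims["top"][197:293,262:358],(400,400),interpolation=2),cv2.resize(ims["scene"][210:285,275:350],(400,400),interpolation=2)]
cv2.imwrite("pics/f20.png",np.hstack(x))
im=cv2.cvtColor(ims["top"],cv2.COLOR_BGR2GRAY);x0,y0,x1,y1=262,197,355,295
c=cv2.resize(im[y0:y1,x0:x1],None,fx=4,fy=4,interpolation=2)
m=(c>140).astype(np.uint8);cs,_=cv2.findContours(m,0,1)
h=cv2.convexHull(max(cs,key=cv2.contourArea))[:,0];W=onz("top",(h+.5)/4-.5+[x0,y0],.016)[:,:2]
print(cv2.minAreaRect((W*1000).astype(np.float32)))
overlay(ims,T0,{"S":(37,-38),"F":(-37.6,-37),"R":(39,39)},"pics/o20.png")
```

```text
28.15 [0.51642343 0.34295438 0.17034735] 0.04601510972689241 [ 0.08327263 -1.18271339 -0.58459635]
((567.5460815429688, -1.2442398071289062), (181.26109313964844, 181.8941192626953), 13.053655624389648)
```

View pics/f20.png

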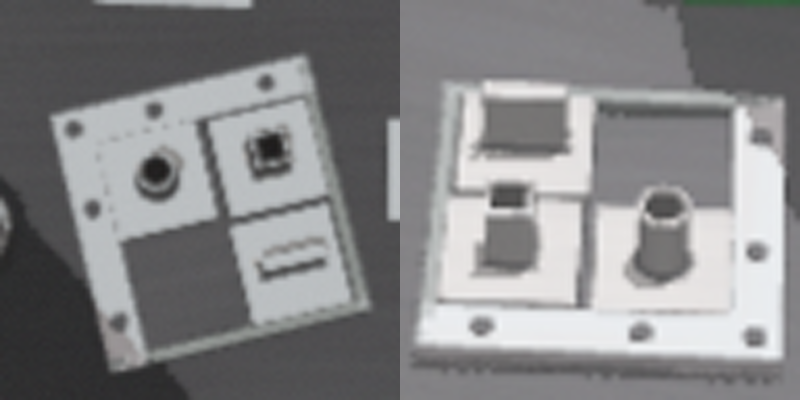

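View pics/o20.png

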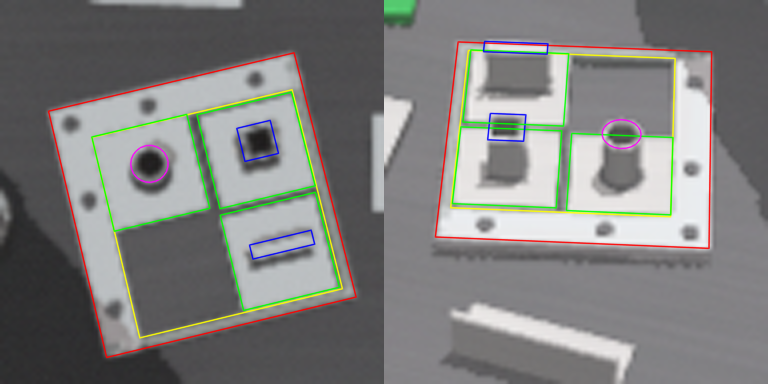

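Run:
```python
import cv2,numpy as np
a=cv2.imread("pics/top20.png")[222:258,280:318];b=cv2.imread("pics/scene20.png")[240:276,308:346]
e=cv2.imread("pics/scene20.png")[240:276,308:346]
f=lambda x:cv2.resize(x,(400,400),interpolation=cv2.INTER_NEAREST)
o=np.hstack([f(a),f(b)]).astype(float); o=np.clip((o-100)*1.7,0,255).astype(np.uint8)
cv2.imwrite("pics/g20.png",o)
```

```text
(no output)
```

View pics/g20.png

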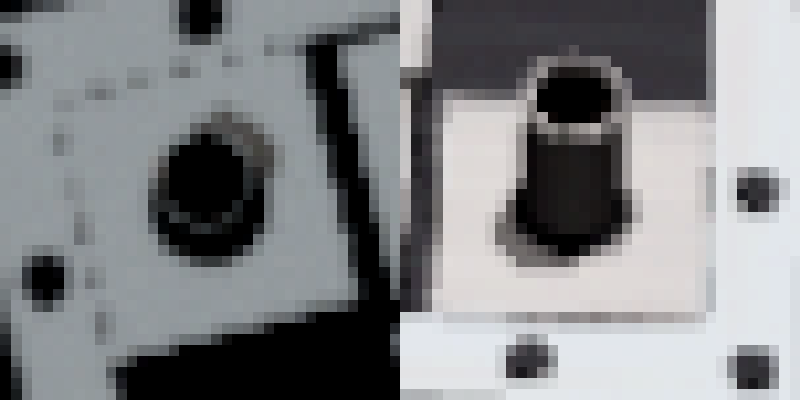

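The seams at the two datum walls are faint dashes. I'll measure their width from the darkening across them and use the known 2 mm seam in the first picture as a check.

```bash
cat > seam.py <<'E'
from h import *
def seam(fn,n,cx,cy,T=T0):
    im=cv2.imread(fn,0).astype(np.float32); out=[]
    for ax in (0,1):
        prof=[]
        d=np.arange(-9,9.01,.25); s=np.arange(-28,28.1,.5)
        for dd in d:
            P=[]
            for ss in s:
                x,y=(74+dd,cy+ss) if ax==0 else (cx+ss,74+dd)
                P.append(w(T,x,y,17))
            q=proj(n,np.array(P)).astype(np.float32)
            prof.append(cv2.remap(im,q[:,0][None],q[:,1][None],1).mean())
        prof=np.array(prof); base=np.interp(d,[-8,8],[prof[d<-6].mean(),prof[d>6].mean()])
        deficit=np.clip(base-prof,0,None); out.append(((deficit.sum()*.25/(base.mean()-45)).round(2),d[np.argmax(deficit)],deficit.max().round(0)))
    return out
if __name__=="__main__":
    import sys
    for f,n,c in (("pics/top0.png","top",37),("pics/scene0.png","scene",37),(f"pics/top{sys.argv[1]}.png","top",39),(f"pics/scene{sys.argv[1]}.png","scene",39)): print(f,seam(f,n,c,c))
E
python3 seam.py 20
```

```text
pics/top0.png [(np.float64(1.61), np.float64(-2.0), np.float64(45.0)), (np.float64(1.19), np.float64(-1.0), np.float64(35.0))]
pics/scene0.png [(np.float64(1.63), np.float64(-0.75), np.float64(50.0)), (np.float64(0.71), np.float64(-0.75), np.float64(26.0))]
pics/top20.png [(np.float64(0.11), np.float64(-0.5), np.float64(5.0)), (np.float64(0.17), np.float64(0.25), np.float64(6.0))]
pics/scene20.png [(np.float64(0.7), np.float64(0.0), np.float64(27.0)), (np.float64(0.24), np.float64(1.25), np.float64(11.0))]
```

The seams dropped from about 2 mm at the start to 0.1–0.2 mm in the top view. The scene view also sees the 2 mm plate edge standing above the wall, which is why it reads higher. The tray outline is within 0.5 mm of the first picture and the arm is clear, so I'm handing in.

```bash
python3 -c "
from bench import *
print(close_job(),read_state()['time'])"
```

```text
the job is handed in; nothing more can be done
the job is handed in; nothing more can be done
```

The coupon with the round tube stub is in the datum corner, up against both broad bright walls, as far as my last checks can tell. I handed the job in at about 28 s.

- **Moves:** I slid the flat coupon toward −x, then the square one toward −y, then the round one toward +x, holding each lightly by its stub. After that I let go and nudged the round one, ungripped, against the +x wall, diagonally into the corner, and against the +y wall, with no more than about 9 N.
- **Seating:** Each straight push against a wall ended at about 7–8 N with almost no further movement, while sliding needs only 2–4 N. In the top view the dark seams at the two walls went from about 2 mm at the start to 0.1–0.2 mm.
- **Other checks:** The tray outline was within about 0.5 mm of where it started. All three coupons look flat in the tray, and I saw nothing else on the bench touched.

**What disagreed:**
- **Unfinished grip:** I started moving the round coupon before the grip had closed. That gave a brief reading of about 7 N in x and z.
- **Possible slight lift:** Just before the +x wall, the grip carried about 4.8 N, roughly the coupon's weight, so the coupon may have been raised by a fraction of a millimetre. I let it go at once so it settled flat.
- **Seam in the scene view:** It still reads 0.7 mm at the +x wall. I put that down to the plate's edge showing 2 mm above the wall.
- **Last push:** I did not push against the +x wall again after the +y push.

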